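# Dip the probe needle into the sample cup and hold it there

### The job

On the dipping rig, slide the sample block along the bench, without lifting it, until its cup is centred under the needle tip. Then pull the upright post of the spring latch sideways, away from the rocker, and, without forcing it, lift that end of the rocker off its ball, so that the needle dips at least half-way down into the cup; the program finishes while the gripper is still holding the rocker end raised and the needle down in the cup. Do not knock or press the needle on anything, and leave the vial, the boss head and the screwdriver alone.

Things in the scene. Friction and masses are not known exactly. Their poses are not given: they have to be found in the camera images.
- pivot (a point): Centre of the rocker's pivot, 130 mm up, on top of the rig's black column (40 x 30 mm, 145 mm high). Gives the rig's heading: y level along the resting rocker, towards the needle; x along the pivot axis; z up. In this frame (mm): needle at (0, 120), ball at (0, -150), latch post at (-50, -150).
- rig: The fixed rig: black mat, column, ball mount, and a guide bracket from column to needle at 84 to 100 mm above the bench. Origin on the bench below the pivot, axes as pivot.
- needle_tip (a point): Lower tip of the steel needle (4 mm thick, in a black 10 mm holder). It hangs point down and moves straight up and down only, driven by the rocker: tip 46 mm above the bench with the rocker at rest, and 120 mm x rocker angle (rad) lower when the other end is raised. z up.
- rocker: Level aluminium bar, 22 mm wide, 250 mm long, top 138 mm up, origin on the pivot. Its -y end, a black 42 mm coupler, sits over a 22 mm ball on a post. Raising that end turns it about the pivot, to a stop at 0.30 rad (coupler 44 mm up). That end is the heavier: let go, it falls back on the ball. Lifting it by the latch post takes 2 to 4 N.
- coupler (a point): Centre of the coupler's roof on the rocker, 133 mm above the bench at rest, 150 mm from the pivot; rises with it.
- latch: Spring latch on the coupler: a bolt under the ball, with a rod to an upright aluminium post on the coupler's -x side. Origin on the bolt's line below the ball, 99 mm up. Slides along the rig's -x only, 16 mm, against a spring (3 N at first, 9.6 N at full travel); springs back. Bolt clear of the ball after 7 mm; till then lifting only jams it. The rocker carries it: lift the end by the post.
- latch_post (a point): Grip point on the latch post (14 mm diameter, with a head 22 mm across and 6 mm thick): on its axis, 7 mm below the head's underside; 170 mm up at rest. Moves with the latch and turns with the rocker, 150 mm from the pivot and 40 mm above its level. Gripped with the fingers closing along the rig's x, the post can turn between the pads as the rocker swings.
- cup (a point): Centre of the mouth of the cup in the sample block: a round hole of 22 mm bore with a raised collar (29 mm outside, 4 mm high), mouth 28 mm above the bench, 20 mm deep, empty. z up, x points along the block away from its grip.
- block_grip (a point): Grip point: middle of the upright black grip on the loose sample block, 45 mm above the bench, 120 mm from the cup along the block's -x. The grip is 36 mm along the block, 18 mm across it, 24 to 64 mm above the bench. The block is bare metal, 190 x 60 x 24 mm, 0.35 to 0.65 kg.
- block: The sample block; origin at the centre of its underside, x along its length towards the cup, z up.
- needle: The needle with its holder, 100 mm long; origin at the tip.
- vial_mid (a point): Bystander: small capped glass vial, 28 mm diameter, 55 mm high; its centre.
- bosshead_mid (a point): Bystander: aluminium boss head (clamp) of 50 x 30 x 28 mm with a thumb screw; its centre.
- driver: Bystander: small screwdriver lying on the bench, 130 mm long; origin below its middle, handle to its -x.
There are look-alikes about, which are no part of the job. Several things look just like the block: the one meant starts farthest to the robot's right.

How it is judged:
On the way, in this order (a step that is already met when the one before it is completed fails the run):
1. the cup's centre lies within 7 mm of the point below the needle tip, block at rest, the rocker still down on its ball and the latch home (horizontal distance between cup and needle_tip below 0.007 m and linear speed of block below 0.02 m/s and angle between rocker's own z axis and vertical below 0.03 rad and x of latch in the frame of rocker above -0.004 m), for 0.2 s.
2. the latch is pulled at least 6 mm by its post, the rocker still near its ball (x of latch in the frame of rocker below -0.006 m and angle between rocker's own z axis and vertical below 0.06 rad), for 0.05 s.
At the end, for the whole second after the job is handed in: Fingers hold the rocker (over 1 N) raised over 0.20 rad (30 mm); needle tip over 7 mm below the cup's mouth, within 9 mm of its centre line, not pressing the block (under 1.5 N); block flat on the bench; block and rocker at rest, block not bearing on the rocker (angle between rocker's own z axis and vertical above 0.2 rad and z of needle_tip in the frame of cup below -0.007 m and horizontal distance between cup and needle_tip below 0.009 m and contact force between the fingers and rocker above 1 N and contact force between rocker and block below 0.2 N and contact force between needle and block below 1.5 N and angle between block's own z axis and vertical below 0.05 rad and height (world z) of cup below 0.033 m and linear speed of block below 0.02 m/s and angular speed of rocker below 0.15 rad/s); the arm keeps its last pose, push and grip.
It fails at once if the needle is knocked or pressed (over 4 N) (contact force between needle and anything else above 4 N).
It fails at once if the rocker is forced up while the latch still holds it (over 20 N on the bolt) (contact force between latch and rig above 20 N).
It fails at once if the block is lifted off the bench (over 12 mm) or tipped (height (world z) of cup above 0.04 m or height (world z) of block_grip above 0.057 m or angle between block's own z axis and vertical above 0.15 rad).
It fails at once if a bystander is moved by more than 30 mm (distance of any of vial_mid, bosshead_mid, driver from where it was at the start of the episode above 0.03 m).
It also fails if it takes over 61 s, if anything falls off the work surface, if the arm or the gripper's body presses on something with over 40 N, if the wrist force passes 120 N, or if a joint passes its speed limit or range.

### The arm

A 7-joint arm with a two-finger parallel gripper is mounted at the origin on the work surface. World frame = base frame: x ahead of the robot, y to its left, z up, the work surface at z = 0. Lengths are in m, angles in rad, forces in N, time in s.
With the tool pointing down it reaches from about 0.35 to 0.9 m from the base axis. Payload 8.1 kg.
Tool frame: the origin (TCP) lies on the centre line of the jaws, within the pads' length; the fingertips stand 8 mm ahead of it and the grasp point (between the pads) lies 11 mm behind it; z points along the fingers, y is the direction in which the jaws open and shut (so a half turn about z gives the same grasp; the last joint's range is limited). The gripper opens to 92 mm and grips with 3 to 60 N. Pads are 19 mm wide; open, the fingers measure 130 mm over their backs; the gripper's body (75 mm by 190 mm) begins 47 mm behind the grasp point.
Start: joints at [1.062, 0.434, 0.025, 1.573, -0.012, 1.134, -0.075], TCP at [0.247, -0.574, 0.235] pointing down, gripper open.
Joint ranges: [-2.62, 2.62], [-0.44, 2.09], [-1.27, 1.32], [0.08, 2.57], [-1.32, 4.46], [0.12, 2], [-2.74, 2.74]. Speed limits (rad/s): [2.22, 2.22, 3.01, 3.01, 3.14, 3.14, 3.14].

### API

Orientations are given as a 3x3 rotation matrix whose columns are the frame's x, y, z axes.
In Python, from plant import bot gives the robot as it stands.
- The arm moves only by the shell command python3 -m handwheel 'ROWS' [OPENING]. ROWS is JSON, a list of rows, each a list of 2 entries, a list of its own where there are three numbers: the shift along the world's x, y, z in cm, then the turn, a rotation vector about the world's x, y, z in degrees. A call has 1 to 20 rows; each row is the pose to reach, as a shift and turn from the pose commanded when the call began; what a row does not reach only later rows make up. A row lasts 1/12 s, in which the tool goes at most 41.7 mm and 7.16 degrees, less where a joint would pass 70% of its speed; a pose out of reach is approached as far as the arm can. A call with a gripper value outside its range is refused whole. OPENING is the finger opening in cm, from 0 to 9.18, set as the call begins (- or left out, the last holds). The fingers move at their own pace and stop on an object; the grip force is fixed at half the most. Time passes only in rows, so rows that repeat a pose let the fingers close. It gives the time, the measured TCP pose, the force and the opening at its end, in the units of the state.
- bot.read_state(): the state, without advancing time (a new reading comes with each control period).
- bot.grab_frame(name): name is "scene" or "top" or "wrist"; returns a dict with "image" (480x640x3 uint8, red, green, blue), "vfov" (degrees; the focal length in pixels is half the picture's height over the tangent of half this angle, whatever the lens; pixels are square), "cx", "cy" (the principal point, pixels), "cam_to_world" (4x4, takes a point from camera to world coordinates); the wrist camera has in their place "tool_from_camera" (4x4, takes a point from camera to tool coordinates, whose origin is the TCP and whose axes are the flange's). Camera axes: x right, y up, looking along -z (the intrinsics and any distortion apply to the point x, -y, -z); pixel columns grow to the right and rows downward; lengths in m; the calibration is good to about 2 mm. The wrist camera is an equidistant fisheye: a pixel r from the principal point sees the ray r / f radians off the axis. A picture is of the moment at which its call begins: read the wrist's pose just before it. There is no depth.
- bot.finish_job(): hands the job in, once; it reports no verdict.
Trained networks look in a picture, given as the dict that the camera call returned (one of the last four; its "shot" number tells which), for a name from the list of things; names that differ only in an ending like _2 or _b are one class to them, and where a whole thing is asked for, a point or a joint stands for the part that bears it (a point fixed in the world has none). Each returns a list of dicts, best first, with "confidence" (0 to 1); they miss things now and then, are a little off and sometimes report something else, mostly with a low value. They report only what shows in the picture. A call takes as long as a camera call. They do not tell look-alikes from the thing itself.
- bot.regions_of(picture, target): "region" (480x640 bool, what is visible of it).
- bot.mark_of(picture, target): "xyz" ([x, y, z] in m, in world coordinates, good to about 4 mm: a listed point, or the origin of a listed thing).
The state is a dict: "t": time; "joints": joint angles; "qvel": joint speeds; "tau": joint torques, N m; "tool_pos": TCP position; "eef_rot": TCP orientation; "force": force on the tool from outside, world axes, zero at the start; "torque": the same for the moment, N m; "grip_width": finger opening in m.
Only numpy, scipy, OpenCV 4.12 (cv2) and the standard library are available. Lean on these libraries where they do the work, as an engineer would, in place of code of your own. Each camera call takes 0.05 s, during which the arm holds its last target.

## Working session

There is one attempt and no reset: what is moved stays moved. The work goes in short steps, Python scripts to look and compute and a shell command to move; the robot and the scene stay as the last step left them, time stands still between calls to the robot, and variables do not carry over. Pictures are saved under pics/ and viewed, and the job is handed in when it is done.

```bash
ls; mkdir -p pics; cat > h.py <<'E'
from plant import bot
import cv2,numpy as np
def snap(name,fn):
    f=bot.grab_frame(name); cv2.imwrite('pics/'+fn,f['image'][:,:,::-1]); return f
E
python3 - <<'E'
from h import *
s=bot.read_state();print(s['t'],s['tool_pos'],s['eef_rot'],s['force'],s['grip_width'])
for n in('scene','top'):
    f=snap(n,n+'1.png')
    for t in('pivot','needle_tip','coupler','latch_post','cup','block_grip','block','vial_mid','bosshead_mid','driver'):
        print(n,t,[(np.round(d['xyz'],3).tolist(),round(d['confidence'],2)) for d in bot.mark_of(f,t)])
E
```

```text
pics
0.0 [ 0.24646091 -0.57379871  0.23393792] [[ 9.18818243e-01  3.94680169e-01 -7.74366767e-04]
 [ 3.94680897e-01 -9.18817188e-01  1.40193377e-03]
 [-1.58186036e-04 -1.59375010e-03 -9.99998717e-01]] [-1.43073351  0.40679813  1.11154775] 0.09159203935139708
scene pivot [([0.584, 0.029, 0.133], 0.86), ([0.603, 0.299, 0.027], 0.68)]
scene needle_tip []
scene coupler [([0.563, -0.125, 0.136], 0.81)]
scene latch_post [([0.519, -0.118, 0.167], 0.84)]
scene cup [([0.604, 0.297, 0.022], 0.83), ([0.432, 0.513, 0.03], 0.62), ([0.691, 0.405, 0.03], 0.59)]
scene block_grip [([0.156, 0.386, 0.047], 0.89), ([0.488, 0.406, 0.047], 0.74), ([0.482, 0.284, 0.044], 0.68), ([0.803, 0.434, 0.047], 0.63)]
scene block [([0.212, 0.374, 0.004], 0.95), ([0.544, 0.292, -0.001], 0.9), ([0.749, 0.421, 0.001], 0.87), ([0.471, 0.466, 0.001], 0.68)]
scene vial_mid [([0.67, -0.022, 0.028], 0.74)]
scene bosshead_mid [([0.46, -0.006, 0.01], 0.63), ([0.519, -0.118, 0.172], 0.43)]
scene driver [([0.722, 0.094, 0.002], 0.68), ([0.565, -0.121, 0.132], 0.22)]
top pivot [([0.586, 0.029, 0.129], 0.62)]
top needle_tip []
top coupler [([0.562, -0.121, 0.134], 0.55)]
top latch_post [([0.581, 0.031, 0.131], 0.6), ([0.516, -0.112, 0.168], 0.52)]
top cup [([0.603, 0.297, 0.026], 0.94), ([0.69, 0.402, 0.026], 0.84), ([0.441, 0.515, 0.028], 0.72), ([0.272, 0.351, 0.03], 0.55)]
top block_grip [([0.483, 0.285, 0.045], 0.95), ([0.802, 0.435, 0.046], 0.93), ([0.496, 0.41, 0.047], 0.68), ([0.15, 0.387, 0.044], 0.6)]
top block [([0.544, 0.287, 0.004], 0.61), ([0.749, 0.422, 0.004], 0.6), ([0.21, 0.371, 0.005], 0.6), ([0.459, 0.464, 0.004], 0.57)]
top vial_mid [([0.67, -0.024, 0.029], 0.73)]
top bosshead_mid [([0.463, -0.001, 0.013], 0.97), ([0.544, 0.286, 0.004], 0.31)]
top driver [([0.722, 0.088, -0.001], 0.86), ([0.563, -0.121, 0.102], 0.26)]
```

View pics/scene1.png

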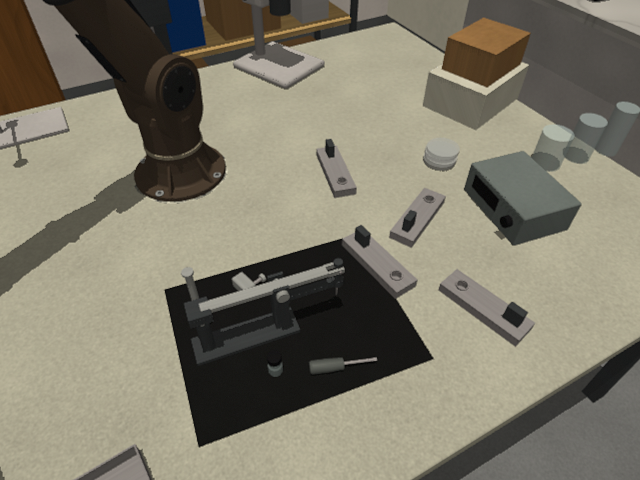

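View pics/top1.png

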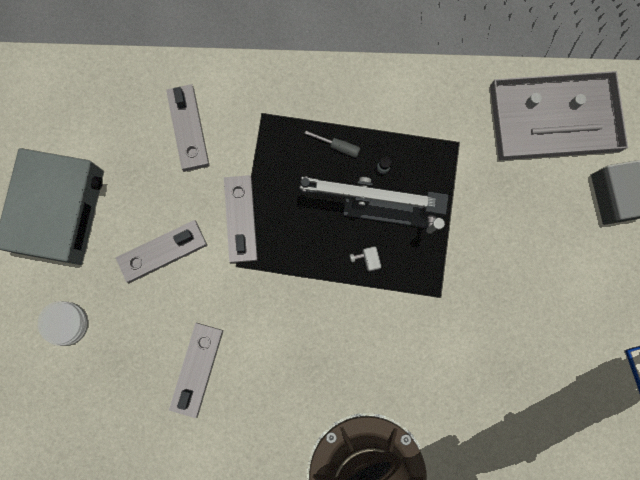

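```bash
python3 -m handwheel '[[[0,0,5],[0,0,0]],[[0,0,9],[0,0,0]],[[3,4,10],[0,0,0]],[[6,8,10],[0,0,0]],[[25,42,10],[0,0,-17]],[[25,42,10],[0,0,-17]],[[25,42,10],[0,0,-17]],[[25,42,10],[0,0,-17]],[[25,42,10],[0,0,-17]],[[25,42,10],[0,0,-17]],[[25,42,10],[0,0,-17]],[[25,42,10],[0,0,-17]],[[25,42,10],[0,0,-17]],[[25,42,10],[0,0,-17]],[[25,42,10],[0,0,-17]],[[25,42,10],[0,0,-17]],[[25,42,10],[0,0,-17]]]' 9.18
cat > m.py <<'E'
from h import *
import sys
def marks(cam,ts,fn):
    f=snap(cam,fn)
    for t in ts: print(cam,t,[(np.round(d['xyz'],4).tolist(),round(d['confidence'],2)) for d in bot.mark_of(f,t)])
    return f
E
python3 - <<'E'
from m import *
s=bot.read_state();print(s['t'],s['tool_pos'],s['eef_rot'])
marks('wrist',('pivot','needle_tip','coupler','latch_post','cup','block_grip'),'w2.png')
E
```

```text
t: 2.52
tool_pos: [0.4964, -0.1549, 0.3346]
eef_rot: [[0.994, 0.109, -0.0], [0.109, -0.994, -0.001], [-0.0, 0.001, -1.0]]
force: [-0.1, -0.6, 0.1]
grip_width: 0.092
2.5167 [ 0.49644082 -0.15487766  0.33463453] [[ 9.94073949e-01  1.08705100e-01 -4.29528129e-04]
 [ 1.08704841e-01 -9.94073898e-01 -5.85850676e-04]
 [-4.90667658e-04  5.35687108e-04 -9.99999736e-01]]
wrist pivot [([0.5808, 0.0285, 0.1291], 0.72)]
wrist needle_tip []
wrist coupler [([0.5626, -0.1192, 0.1302], 0.83), ([0.5855, 0.0306, 0.0007], 0.66)]
wrist latch_post [([0.5171, -0.1123, 0.1683], 0.63), ([0.6646, -0.023, 0.0279], 0.51)]
wrist cup [([0.6001, 0.2965, 0.021], 0.72), ([0.267, 0.3506, 0.0247], 0.58)]
wrist block_grip [([0.4798, 0.286, 0.0444], 0.66)]
```

View pics/w2.png

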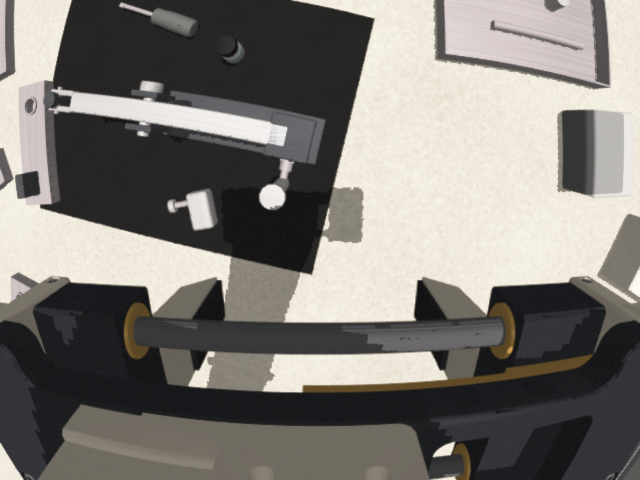

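```bash
python3 -m handwheel '[[[-1.4,44,0],[0,0,1]],[[-1.4,44,0],[0,0,1]],[[-1.4,44,0],[0,0,1]],[[-1.4,44,0],[0,0,1]],[[-1.4,44,0],[0,0,1]],[[-1.4,44,0],[0,0,1]],[[-1.4,44,0],[0,0,1]],[[-1.4,44,0],[0,0,1]],[[-1.4,44,0],[0,0,1]],[[-1.4,44,0],[0,0,1]],[[-1.4,44,0],[0,0,1]],[[-1.4,44,-4],[0,0,1]],[[-1.4,44,-8],[0,0,1]],[[-1.4,44,-12],[0,0,1]],[[-1.4,44,-14],[0,0,1]],[[-1.4,44,-14],[0,0,1]]]' 9.18
python3 - <<'E'
from m import *
f=marks('wrist',('pivot','needle_tip','cup','block_grip','block','needle'),'w3.png')
E
```

```text
t: 4.2
tool_pos: [0.4806, 0.2833, 0.19]
eef_rot: [[0.992, 0.126, -0.007], [0.126, -0.992, -0.005], [-0.008, 0.004, -1.0]]
force: [-0.8, -0.1, 0.2]
grip_width: 0.0919
wrist pivot []
wrist needle_tip [([0.5973, 0.1474, 0.0423], 0.68)]
wrist cup [([0.6013, 0.2997, 0.0253], 0.82), ([0.2679, 0.3539, 0.0287], 0.79), ([0.442, 0.5151, 0.0294], 0.61)]
wrist block_grip [([0.4808, 0.2861, 0.0461], 0.96), ([0.4915, 0.4108, 0.0433], 0.57)]
wrist block [([0.5433, 0.2918, 0.0013], 0.79), ([0.4644, 0.4647, 0.0001], 0.76)]
wrist needle [([0.5991, 0.1487, 0.0433], 0.84)]
```

View pics/w3.png

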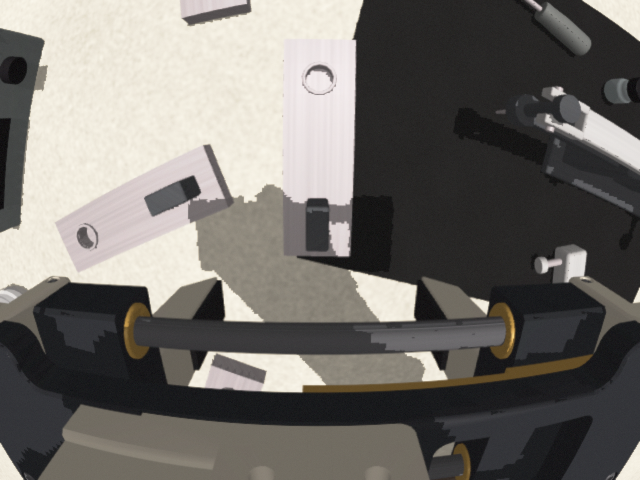

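```bash
python3 -m handwheel '[[[0,0.1,-4],[0,0,-1]],[[0,0.1,-8],[0,0,-1]],[[0,0.1,-12],[0,0,-1]],[[0,0.1,-14.5],[0,0,-1]],[[0,0.1,-15.3],[0,0,-1]],[[0,0.1,-15.3],[0,0,-1]],[[0,0.1,-15.3],[0,0,-1]]]' 9.18; python3 -m handwheel '[[[0,0,0],[0,0,0]],[[0,0,0],[0,0,0]],[[0,0,0],[0,0,0]],[[0,0,0],[0,0,0]],[[0,0,0],[0,0,0]],[[0,0,0],[0,0,0]],[[0,0,0],[0,0,0]],[[0,0,0],[0,0,0]],[[0,0,0],[0,0,0]],[[0,0,0],[0,0,0]]]' 0
python3 - <<'E'
from m import *
f=marks('wrist',('needle_tip','cup','needle'),'w4.png')
f=marks('top',('needle_tip','pivot','coupler','cup','block_grip'),'t4.png')
E
```

```text
t: 5.13
tool_pos: [0.4835, 0.2875, 0.0432]
eef_rot: [[0.994, 0.109, 0.001], [0.109, -0.994, 0.001], [0.001, -0.001, -1.0]]
force: [0.3, -0.6, 0.1]
grip_width: 0.092
t: 5.97
tool_pos: [0.4826, 0.2868, 0.0417]
eef_rot: [[0.994, 0.109, -0.0], [0.109, -0.994, -0.0], [-0.0, 0.0, -1.0]]
force: [-0.1, -0.5, -0.3]
grip_width: 0.0298
wrist needle_tip []
wrist cup [([0.6004, 0.2979, 0.028], 0.89), ([0.5408, 0.291, -0.0025], 0.15)]
wrist needle []
top needle_tip []
top pivot [([0.5855, 0.0275, 0.1276], 0.64)]
top coupler [([0.563, -0.1236, 0.1342], 0.7), ([0.5829, 0.0241, 0.1274], 0.55)]
top cup [([0.6011, 0.2977, 0.0254], 0.8), ([0.6929, 0.4041, 0.0263], 0.8), ([0.2686, 0.3551, 0.0288], 0.69), ([0.4406, 0.5143, 0.029], 0.59)]
top block_grip [([0.8017, 0.4318, 0.0469], 0.89), ([0.4939, 0.4096, 0.0459], 0.79), ([0.6687, -0.0262, 0.0327], 0.68)]
```

View pics/w4.png

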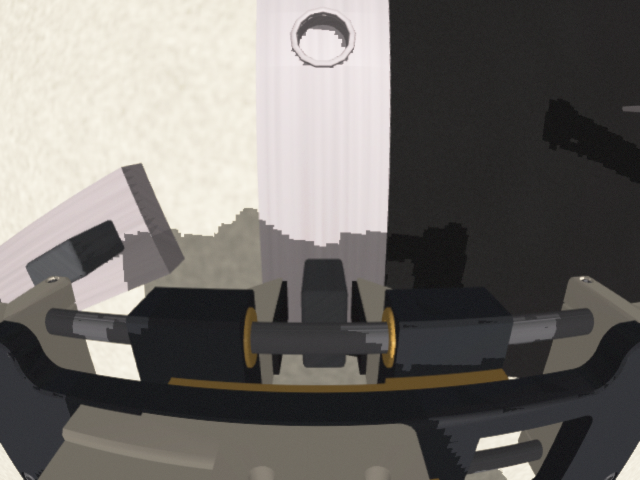

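```bash
python3 -m handwheel '[[[0,0,0],[0,0,0]],[[0,0,0],[0,0,0]],[[0,0,0],[0,0,0]],[[0,0,0],[0,0,0]],[[0,0,0],[0,0,0]],[[0,0,0],[0,0,0]]]' 0
python3 -m handwheel '[[[0,-0.4,0],[0,0,0]],[[0,-1.2,0],[0,0,0]],[[0,-2,0],[0,0,0]],[[0,-3,0],[0,0,0]],[[0,-4,0],[0,0,0]],[[0,-5,0],[0,0,0]],[[0,-6,0],[0,0,0]],[[0,-7,0],[0,0,0]],[[0,-8,0],[0,0,0]],[[0,-9,0],[0,0,0]],[[0,-10,0],[0,0,0]],[[0,-10.7,0],[0,0,0]],[[0,-11.2,0],[0,0,0]],[[0,-11.5,0],[0,0,0]],[[0,-11.5,0],[0,0,0]]]'
python3 - <<'E'
from m import *
f=marks('wrist',('needle_tip','cup','needle'),'w5.png')
f=marks('scene',('needle_tip','pivot','coupler','cup','block_grip'),'s5.png')
E
```

```text
t: 6.97
tool_pos: [0.4826, 0.2861, 0.0417]
eef_rot: [[0.994, 0.108, -0.0], [0.108, -0.994, -0.001], [-0.0, 0.001, -1.0]]
force: [-0.6, -5.3, 2.5]
grip_width: 0.018
t: 8.22
tool_pos: [0.4827, 0.1709, 0.0417]
eef_rot: [[0.994, 0.108, -0.0], [0.108, -0.994, -0.001], [-0.0, 0.0, -1.0]]
force: [-0.4, -0.1, -3.7]
grip_width: 0.0182
wrist needle_tip [([0.6002, 0.1437, 0.0404], 0.95)]
wrist cup [([0.602, 0.1833, 0.0239], 0.93)]
wrist needle [([0.5981, 0.1477, 0.0437], 0.95)]
scene needle_tip [([0.5857, 0.031, 0.1321], 0.68)]
scene pivot []
scene coupler [([0.5659, -0.1243, 0.1324], 0.73), ([0.6712, -0.0249, 0.0264], 0.72), ([0.4608, -0.0047, 0.0091], 0.68)]
scene cup [([0.6061, 0.1837, 0.0259], 0.89), ([0.6906, 0.4052, 0.0315], 0.87), ([0.2674, 0.3547, 0.03], 0.68)]
scene block_grip [([0.4801, 0.1721, 0.0468], 0.74), ([0.8063, 0.438, 0.0453], 0.64), ([0.4884, 0.4115, 0.0451], 0.58)]
```

View pics/w5.png

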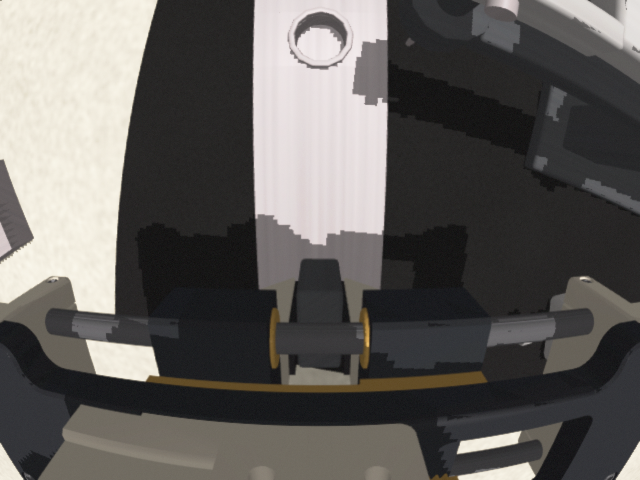

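View pics/s5.png

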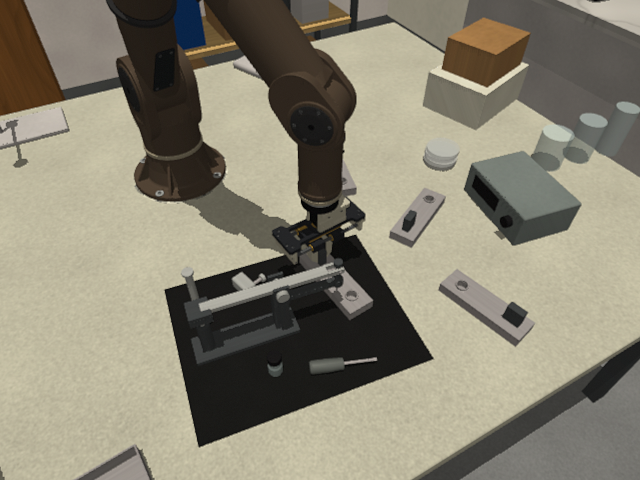

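```bash
cat >> m.py <<'E'
def ray(f,u,v,z):
    s=bot.read_state()
    fl=240/np.tan(np.radians(f['vfov']/2))
    d=np.array([u-f['cx'],v-f['cy']]);r=np.hypot(*d);th=r/fl
    c=np.array([np.sin(th)*d[0]/r,-np.sin(th)*d[1]/r,-np.cos(th)])
    T=np.eye(4);T[:3,:3]=s['eef_rot'];T[:3,3]=s['tool_pos']
    W=T@f['tool_from_camera']
    o=W[:3,3];w=W[:3,:3]@c
    return o+w*(z-o[2])/w[2]
E
python3 - <<'E'
from m import *
f=snap('wrist','w6.png')
print(ray(f,410,42,.046),ray(f,320,38.5,.028))
cv2.imwrite('pics/w6z.png',cv2.resize(f['image'][:120,260:460,::-1],None,fx=4,fy=4,interpolation=cv2.INTER_NEAREST))
E
```

```text
[0.60002165 0.14870493 0.046     ] [0.60074343 0.1845706  0.028     ]
```

View pics/w6z.png

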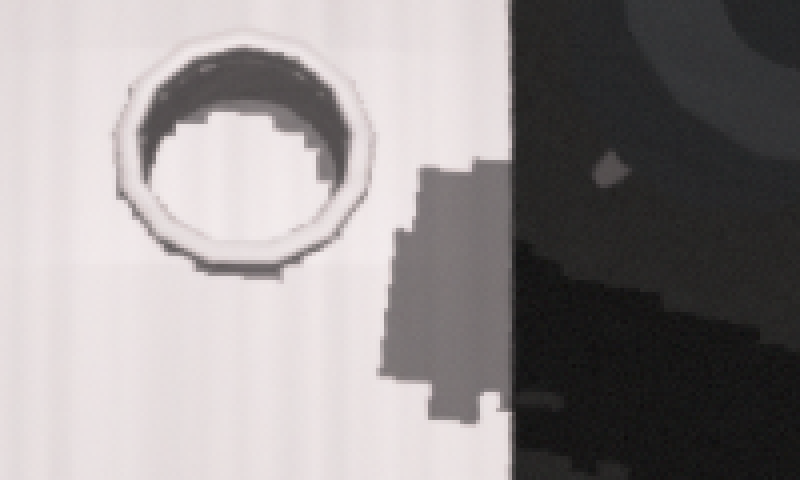

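```bash
python3 -m handwheel '[[[0,-0.5,0],[0,0,0]],[[0,-1.2,0],[0,0,0]],[[0,-2,0],[0,0,0]],[[0,-2.7,0],[0,0,0]],[[0,-3.2,0],[0,0,0]],[[-0.05,-3.5,0],[0,0,0]],[[-0.05,-3.65,0],[0,0,0]],[[-0.05,-3.65,0],[0,0,0]],[[-0.05,-3.65,0],[0,0,0]]]'
python3 - <<'E'
from m import *
f=marks('wrist',('needle_tip','cup','needle'),'w7.png')
cv2.imwrite('pics/w7z.png',cv2.resize(f['image'][:120,240:440,::-1],None,fx=4,fy=4,interpolation=cv2.INTER_NEAREST))
E
```

```text
t: 9.52
tool_pos: [0.4822, 0.135, 0.0417]
eef_rot: [[0.994, 0.108, -0.0], [0.108, -0.994, -0.0], [-0.0, 0.0, -1.0]]
force: [-0.1, -1.8, -4.4]
grip_width: 0.0177
wrist needle_tip []
wrist cup [([0.5996, 0.1468, 0.0247], 0.65)]
wrist needle [([0.5421, 0.1417, -0.0035], 0.22)]
```

View pics/w7z.png

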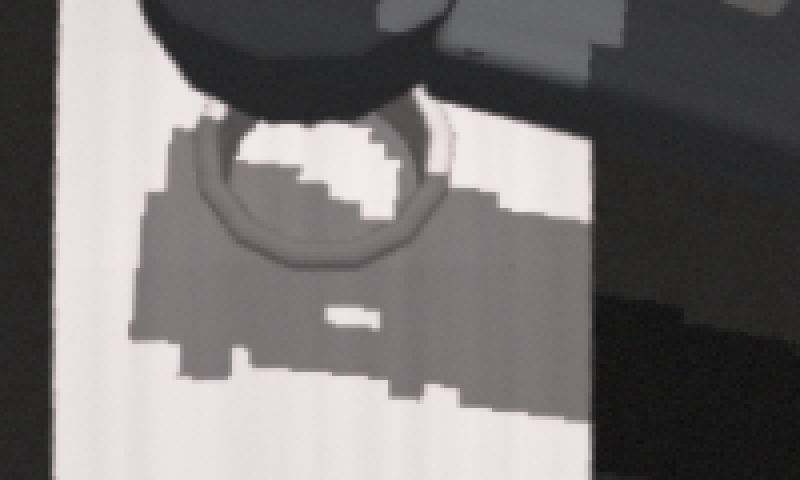

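```bash
python3 - <<'E'
from m import *
f=marks('scene',('needle_tip','needle','cup','pivot'),'s7.png')
T=np.linalg.inv(f['cam_to_world']);fl=240/np.tan(np.radians(f['vfov']/2))
def pr(p):
    c=T@np.r_[p,1]; return f['cx']+fl*c[0]/-c[2], f['cy']-fl*c[1]/-c[2]
for p in ([.600,.1475,.046],[.6,.1475,.028],[.6,.148,.1]): print(pr(p))
u,v=map(int,pr([.6,.1475,.028]))
cv2.imwrite('pics/s7z.png',cv2.resize(f['image'][v-45:v+30,u-50:u+50,::-1],None,fx=8,fy=8,interpolation=cv2.INTER_NEAREST));print(u-50,v-45)
E
```

```text
scene needle_tip []
scene needle []
scene cup [([0.4335, 0.5119, 0.0285], 0.87), ([0.6027, 0.1462, 0.0286], 0.81), ([0.2672, 0.3531, 0.0294], 0.76), ([0.6893, 0.4052, 0.0285], 0.6)]
scene pivot [([0.5836, 0.0306, 0.1327], 0.63)]
(np.float64(336.31309467820597), np.float64(295.45908692335473))
(np.float64(336.01691675195315), np.float64(300.6965630166749))
(np.float64(337.47115799351417), np.float64(278.78273855841286))
286 255
```

View pics/s7z.png

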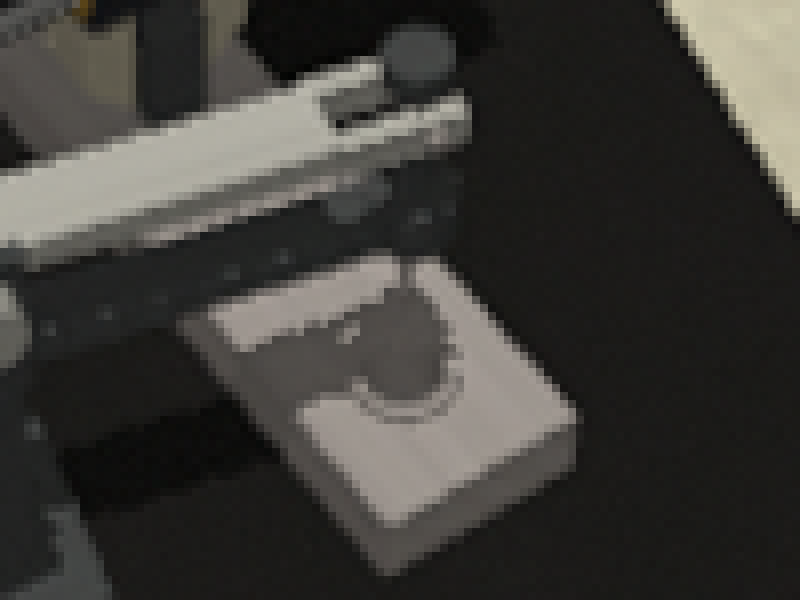

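```bash
python3 - <<'E'
from m import *
f=snap('scene','s8.png')
im=f['image'][283:312,322:350].astype(float)
im=np.clip((im-20)*2.2,0,255).astype(np.uint8)
cv2.imwrite('pics/s8z.png',cv2.resize(im[:,:,::-1],None,fx=20,fy=20,interpolation=cv2.INTER_CUBIC))
E
```

```text
(no output)
```

View pics/s8z.png

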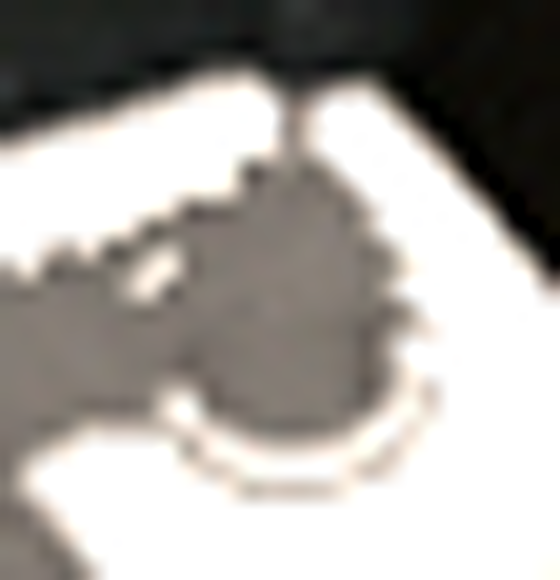

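```bash
python3 -m handwheel '[[[0,0,0],[0,0,0]],[[0,0,0],[0,0,0]],[[0,0,0],[0,0,0]],[[0,0,0],[0,0,0]],[[0,0,0],[0,0,0]],[[0,0,0],[0,0,0]],[[0,0,3],[0,0,0]],[[0,0,6],[0,0,0]],[[-0.5,0,10],[0,0,0]],[[-1,0,14],[0,0,0]],[[-1,0,18],[0,0,0]],[[-1,0,21],[0,0,0]],[[-1,0,21],[0,0,0]]]' 6
python3 - <<'E'
from m import *
s=bot.read_state();print(s['joints'],s['tool_pos'])
f=marks('wrist',('needle_tip','cup','needle','latch_post','coupler','pivot'),'w9.png')
E
```

```text
t: 11.1
tool_pos: [0.4748, 0.1368, 0.2581]
eef_rot: [[0.994, 0.109, 0.01], [0.109, -0.994, 0.003], [0.01, -0.002, -1.0]]
force: [1.8, 0.0, 0.1]
grip_width: 0.0602
[ 0.02945473  0.24163524 -0.50661287  1.82502889  0.13293344  1.09793557
 -1.98595419] [0.47483678 0.13680644 0.2581327 ]
wrist needle_tip [([0.5819, 0.0288, 0.1294], 0.38)]
wrist cup [([0.4405, 0.5155, 0.03], 0.88), ([0.5999, 0.1467, 0.0263], 0.77), ([0.6882, 0.4025, 0.0339], 0.61)]
wrist needle [([0.5994, 0.1487, 0.0475], 0.63), ([0.5843, 0.0265, 0.0003], 0.4)]
wrist latch_post [([0.5205, -0.1088, 0.1676], 0.85)]
wrist coupler [([0.5647, -0.118, 0.1278], 0.81)]
wrist pivot [([0.5804, 0.0305, 0.1313], 0.65)]
```

View pics/w9.png

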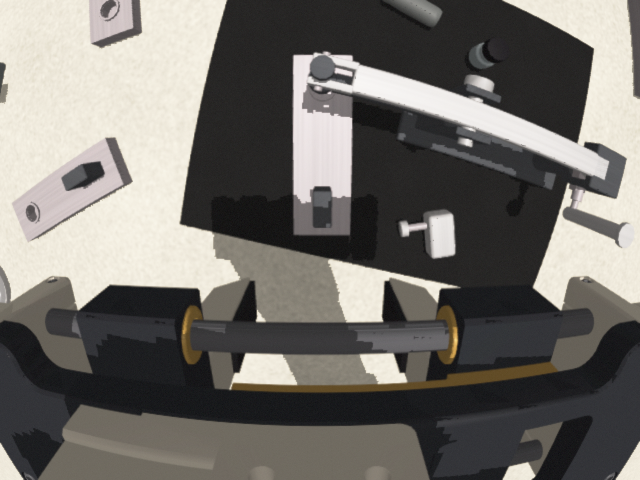

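```bash
python3 -m handwheel '[[[0,-3,3],[0,0,7]],[[0.5,-6,3],[0,0,14]],[[1,-9,3],[0,0,21]],[[1.5,-12,3],[0,0,28]],[[2,-14,3],[0,0,35]],[[2.5,-16,3],[0,0,42]],[[3,-18,3],[0,0,49]],[[3.5,-20,3],[0,0,56]],[[4,-22,3],[0,0,63]],[[4,-24,3],[0,0,70]],[[4,-25,3],[0,0,76]],[[4,-25,3],[0,0,76]],[[4,-25,3],[0,0,76]]]' 6
python3 - <<'E'
from m import *
s=bot.read_state();print(s['joints'],s['tool_pos'])
f=marks('wrist',('latch_post','coupler','pivot'),'w10.png')
marks('scene',('cup','latch_post','coupler','pivot'),'s10.png')
marks('top',('cup','latch_post','coupler','pivot'),'t10.png')
E
```

```text
t: 12.53
tool_pos: [0.5118, -0.1148, 0.2808]
eef_rot: [[0.14, 0.99, -0.002], [0.99, -0.14, 0.001], [0.001, -0.002, -1.0]]
force: [-0.3, -0.5, -0.8]
grip_width: 0.0601
[ 0.56698483  0.29340875 -0.57037412  1.71030128  0.16799045  1.18876283
 -0.18716112] [ 0.51183424 -0.11482006  0.28083686]
wrist latch_post [([0.5191, -0.1106, 0.1689], 0.8)]
wrist coupler [([0.7196, 0.0913, -0.0022], 0.41), ([0.5863, 0.027, 0.1269], 0.18)]
wrist pivot [([0.5814, 0.0312, 0.1305], 0.6)]
scene cup [([0.2672, 0.3562, 0.031], 0.98), ([0.6887, 0.4048, 0.0304], 0.87), ([0.4344, 0.5136, 0.0277], 0.67), ([0.6018, 0.1503, 0.0275], 0.57)]
scene latch_post [([0.5159, -0.118, 0.17], 0.8)]
scene coupler [([0.5621, -0.1229, 0.1314], 0.59), ([0.4588, -0.0018, 0.0114], 0.39), ([0.583, 0.0333, 0.0005], 0.15)]
scene pivot []
top cup [([0.6023, 0.1472, 0.0261], 0.91), ([0.6905, 0.4031, 0.0285], 0.74), ([0.2712, 0.3554, 0.0278], 0.73), ([0.437, 0.5162, 0.03], 0.67)]
top latch_post [([0.5182, -0.1162, 0.1678], 0.71)]
top coupler [([0.5637, -0.1219, 0.1366], 0.77)]
top pivot []
```

View pics/w10.png

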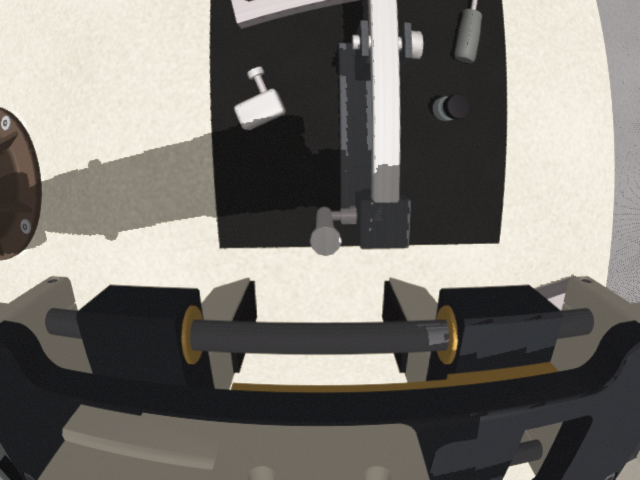

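```bash
python3 - <<'E'
from m import *
f=bot.grab_frame('wrist')
print(ray(f,325.5,238,.183), f['cx'],f['cy'], f['tool_from_camera'][:3,3])
r=bot.regions_of(f,'latch_post')
for x in r: ys,xs=np.nonzero(x['region']);print(x['confidence'],xs.min(),xs.max(),ys.min(),ys.max())
E
```

```text
[ 0.51755116 -0.1113655   0.183     ] 319.0788171546463 239.42000918089863 [ 0.07487376  0.00016324 -0.1506665 ]
0.72 310 354 207 254
```

```bash
python3 -m handwheel '[[[0.55,0.2,-3],[0,0,0]],[[0.55,0.2,-6],[0,0,0]],[[0.55,0.2,-9],[0,0,0]],[[0.55,0.2,-11],[0,0,0]],[[0.55,0.2,-12],[0,0,0]],[[0.55,0.2,-12.4],[0,0,0]],[[0.55,0.2,-12.4],[0,0,0]],[[0.55,0.2,-12.4],[0,0,0]]]' 6
python3 - <<'E'
from m import *
snap('wrist','w11.png')
E
```

```text
t: 14.0
tool_pos: [0.5185, -0.1128, 0.1588]
eef_rot: [[0.135, 0.991, 0.002], [0.991, -0.135, -0.0], [0.0, 0.002, -1.0]]
force: [0.4, -0.2, 0.4]
grip_width: 0.06
```

View pics/w11.png

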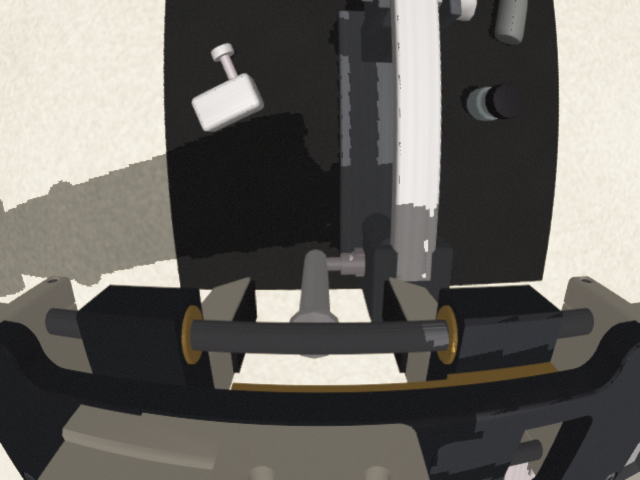

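```bash
python3 -m handwheel '[[[0,0,0],[0,0,0]],[[0,0,0],[0,0,0]],[[0,0,0],[0,0,0]],[[0,0,0],[0,0,0]],[[0,0,0],[0,0,0]],[[0,0,0],[0,0,0]],[[0,0,0],[0,0,0]],[[0,0,0],[0,0,0]],[[0,0,0],[0,0,0]],[[0,0,0],[0,0,0]],[[0,0,0],[0,0,0]]]' 0
python3 - <<'E'
from m import *
snap('wrist','w12.png'); snap('scene','s12.png')
E
```

```text
t: 14.97
tool_pos: [0.5165, -0.1127, 0.1577]
eef_rot: [[0.135, 0.991, -0.002], [0.991, -0.135, -0.0], [-0.0, -0.002, -1.0]]
force: [-5.2, 1.5, 5.2]
grip_width: 0.0199
```

View pics/w12.png

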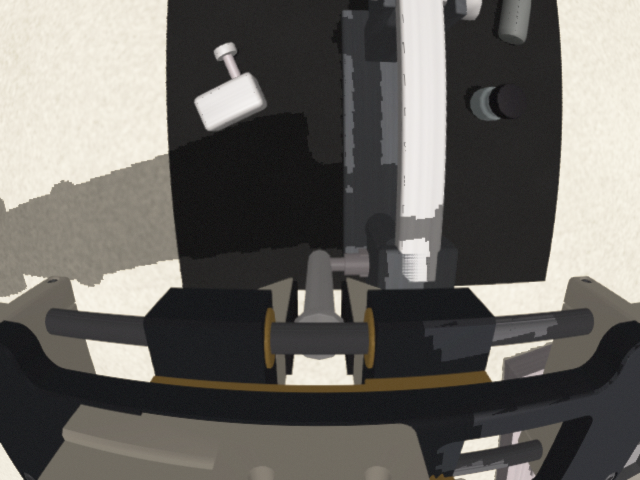

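View pics/s12.png

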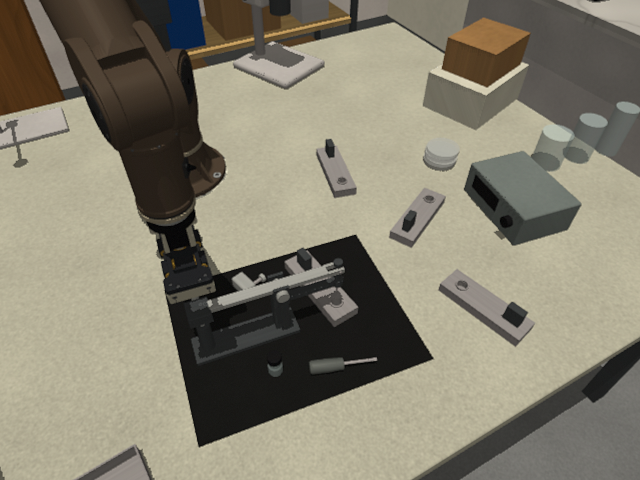

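```bash
python3 -m handwheel '[[[0,0,0],[0,0,0]],[[0,0,0],[0,0,0]],[[0,0,0],[0,0,0]]]' 0
```

```text
t: 15.32
tool_pos: [0.5165, -0.1126, 0.1576]
eef_rot: [[0.135, 0.991, -0.002], [0.991, -0.135, -0.0], [-0.0, -0.002, -1.0]]
force: [-4.9, 0.8, 5.6]
grip_width: 0.0204
```

```bash
python3 - <<'E'
from m import *
s=bot.read_state()
f=snap('wrist','w13.png')
cv2.imwrite('pics/w13z.png',cv2.resize(f['image'][230:380,220:420,::-1],None,fx=4,fy=4,interpolation=cv2.INTER_CUBIC))
Ti=np.linalg.inv(f['tool_from_camera']);fl=240/np.tan(np.radians(f['vfov']/2))
for p in ([0,0,.008],[0,0,0],[0,0,-.011],[0,0,-.018],[0,0,-.025],[0,0,-.047]):
    c=Ti@np.r_[p,1];th=np.arctan2(np.hypot(c[0],c[1]),-c[2]);h=np.hypot(c[0],c[1])
    print(p,f['cx']+fl*th*c[0]/h,f['cy']-fl*th*c[1]/h)
print(s['joints'],s['force'],s['torque'])
E
```

```text
[0, 0, 0.008] 318.35264500398455 299.14076079070117
[0, 0, 0] 318.32916034750883 306.68283567668084
[0, 0, -0.011] 318.29369258407706 318.1650975253819
[0, 0, -0.018] 318.268974467105 326.2344008567891
[0, 0, -0.025] 318.2423902684818 334.97621361822604
[0, 0, -0.047] 318.14455207896964 367.7447618368092
[ 0.51930706  0.42072955 -0.53895155  1.86763697  0.2654006   0.9269019
 -0.27792023] [-4.87499133  0.77755405  5.59895033] [ 0.14710143  0.95094183 -0.02770054]
```

View pics/w13z.png

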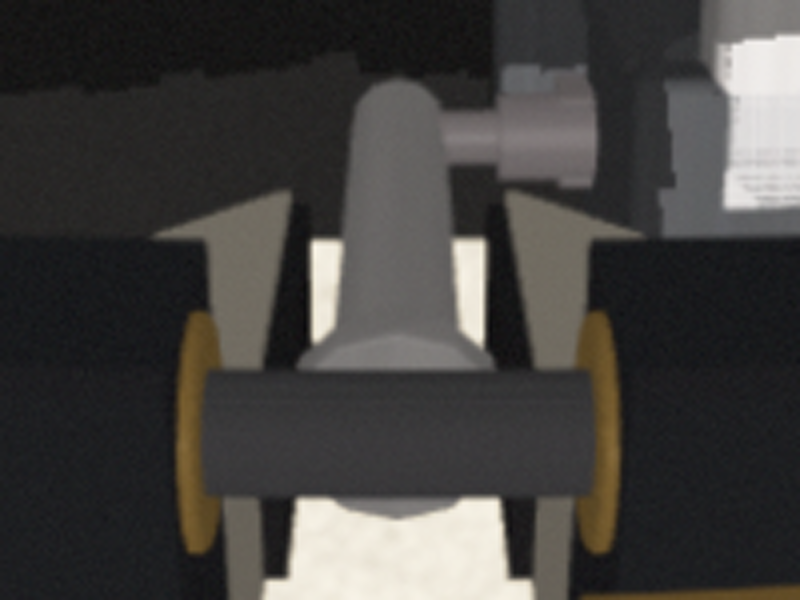

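```bash
python3 -m handwheel '[[[-0.1,0,0],[0,0,0]],[[-0.1,0,0],[0,0,0]],[[-0.1,0,0],[0,0,0]],[[-0.1,0,-0.2],[0,0,0]],[[-0.1,0,-0.4],[0,0,0]],[[-0.1,0,-0.6],[0,0,0]],[[-0.1,0,-0.7],[0,0,0]],[[-0.1,0,-0.7],[0,0,0]]]' 3
python3 -m handwheel '[[[0,0,0],[0,0,0]],[[0,0,0],[0,0,0]],[[0,0,0],[0,0,0]],[[0,0,0],[0,0,0]],[[0,0,0],[0,0,0]],[[0,0,0],[0,0,0]],[[0,0,0],[0,0,0]]]' 0
python3 - <<'E'
from m import *
f=snap('wrist','w14.png')
cv2.imwrite('pics/w14z.png',cv2.resize(f['image'][230:380,220:420,::-1],None,fx=4,fy=4,interpolation=cv2.INTER_CUBIC))
E
```

```text
t: 16.03
tool_pos: [0.5165, -0.1128, 0.1503]
eef_rot: [[0.135, 0.991, -0.001], [0.991, -0.135, 0.0], [0.0, -0.001, -1.0]]
force: [0.8, 1.0, 0.1]
grip_width: 0.0301
t: 16.62
tool_pos: [0.5165, -0.1127, 0.1507]
eef_rot: [[0.135, 0.991, -0.0], [0.991, -0.135, 0.0], [-0.0, -0.0, -1.0]]
force: [-1.8, 0.8, 0.7]
grip_width: 0.0205
```

View pics/w14z.png

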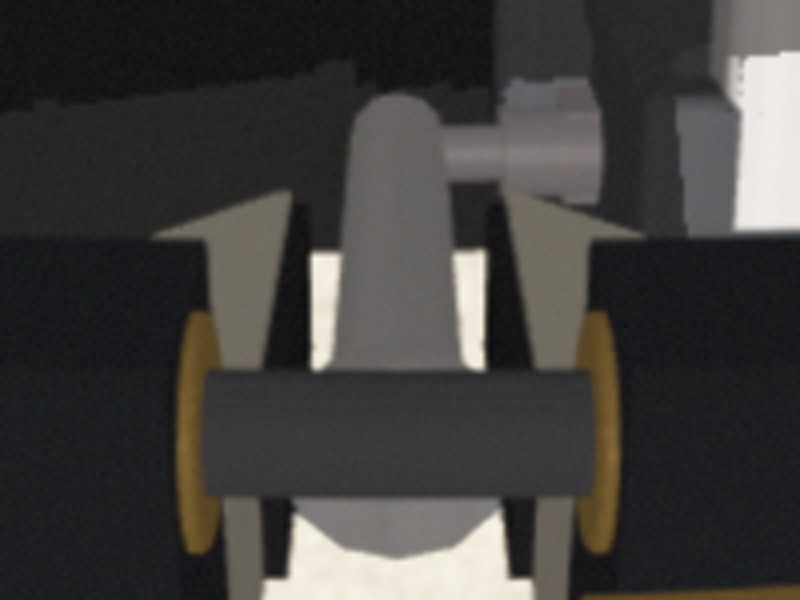

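```bash
python3 -m handwheel '[[[-0.2,0.03,0],[0,0,0]],[[-0.4,0.06,0],[0,0,0]],[[-0.6,0.08,0],[0,0,0]],[[-0.8,0.11,0],[0,0,0]],[[-1,0.14,0],[0,0,0]],[[-1.15,0.16,0],[0,0,0]],[[-1.2,0.17,0],[0,0,0]],[[-1.2,0.17,0],[0,0,0]],[[-1.2,0.17,0],[0,0,0]],[[-1.2,0.17,0],[0,0,0]]]' 0
python3 - <<'E'
from m import *
f=snap('wrist','w15.png')
cv2.imwrite('pics/w15z.png',cv2.resize(f['image'][230:380,220:420,::-1],None,fx=4,fy=4,interpolation=cv2.INTER_CUBIC))
E
```

```text
t: 17.5
tool_pos: [0.5063, -0.1112, 0.1514]
eef_rot: [[0.135, 0.991, 0.004], [0.991, -0.135, -0.0], [0.0, 0.004, -1.0]]
force: [7.7, -1.5, -2.7]
grip_width: 0.0204
```

View pics/w15z.png

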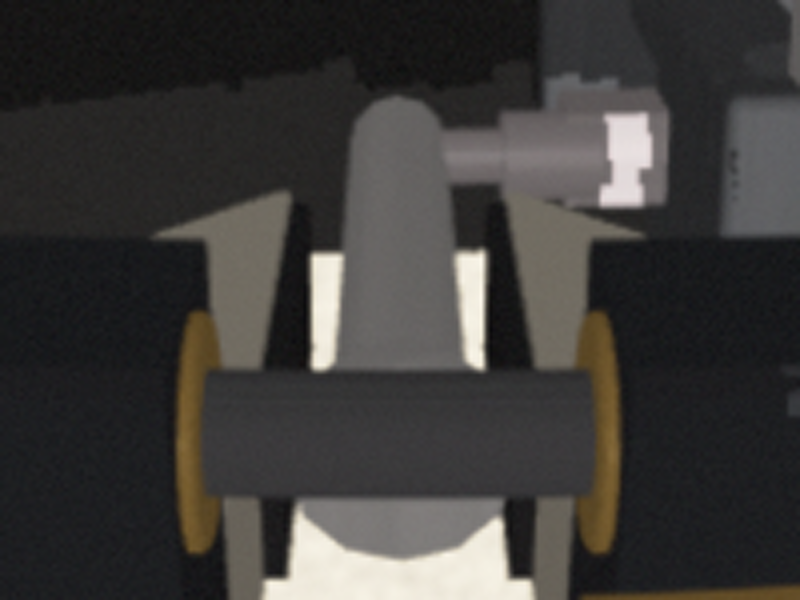

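```bash
python3 -m handwheel '[[[0,0,0.2],[0,0,0]],[[0,0.1,0.4],[0,0,0]],[[0,0.2,0.6],[0,0,0]],[[0,0.27,0.74],[0,0,0]],[[0,0.27,0.74],[0,0,0]],[[0,0.27,0.74],[0,0,0]]]' 0
python3 - <<'E'
from m import *
f=snap('wrist','w16.png');f=snap('scene','s16.png')
cv2.imwrite('pics/s16z.png',cv2.resize(f['image'][220:370,160:360,::-1],None,fx=4,fy=4,interpolation=cv2.INTER_CUBIC))
E
```

```text
t: 18.05
tool_pos: [0.5064, -0.1085, 0.1588]
eef_rot: [[0.135, 0.991, 0.004], [0.991, -0.135, -0.0], [0.0, 0.004, -1.0]]
force: [7.5, -0.6, -2.1]
grip_width: 0.0199
```

View pics/w16.png

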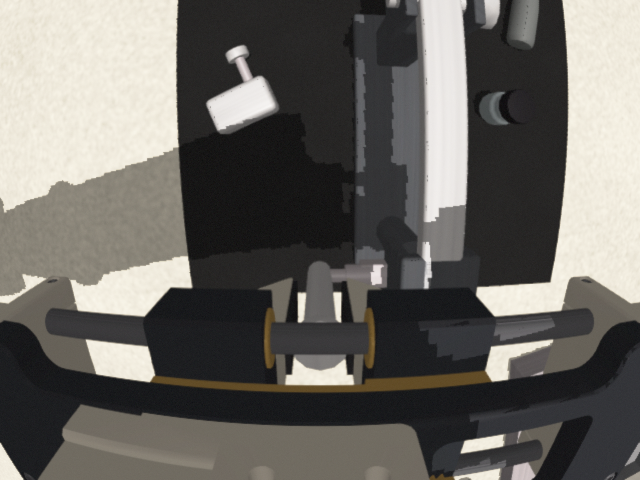

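View pics/s16z.png

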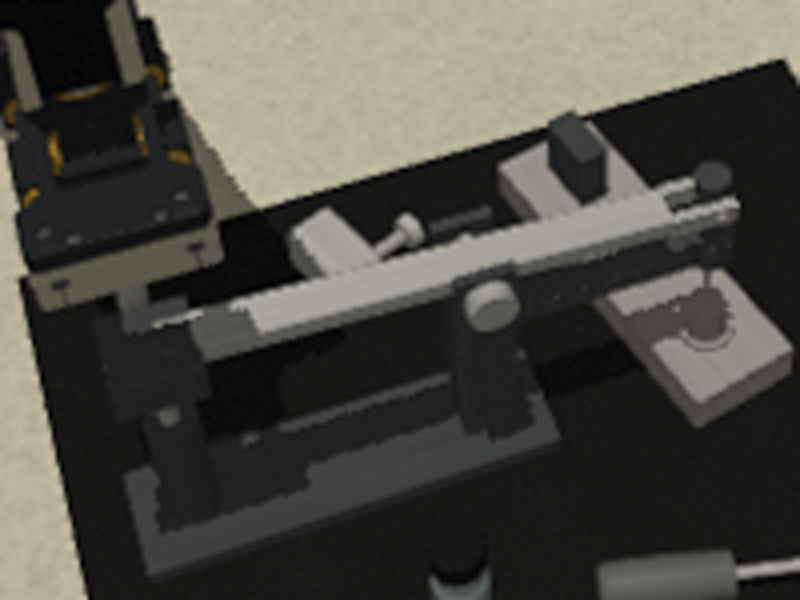

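```bash
python3 -m handwheel '[[[0.02,0.15,0.36],[0,0,0]],[[0.04,0.3,0.73],[0,0,0]],[[0.07,0.47,1.08],[0,0,0]],[[0.09,0.64,1.44],[0,0,0]],[[0.12,0.83,1.8],[0,0,0]],[[0.15,1.01,2.14],[0,0,0]],[[0.18,1.25,2.5],[0,0,0]],[[0.22,1.47,2.88],[0,0,0]],[[0.22,1.47,2.88],[0,0,0]],[[0.22,1.47,2.88],[0,0,0]],[[0.22,1.47,2.88],[0,0,0]],[[0.22,1.47,2.88],[0,0,0]]]' 0
python3 - <<'E'
from m import *
f=marks('wrist',('latch_post','coupler','pivot'),'w17.png')
f=marks('top',('cup','coupler','latch_post','rocker'),'t17.png')
f=marks('scene',('cup','coupler','latch_post','vial_mid','bosshead_mid','driver'),'s17.png')
cv2.imwrite('pics/s17z.png',cv2.resize(f['image'][220:370,160:360,::-1],None,fx=4,fy=4,interpolation=cv2.INTER_CUBIC))
E
```

```text
t: 19.15
tool_pos: [0.5083, -0.0941, 0.1874]
eef_rot: [[0.135, 0.991, 0.003], [0.991, -0.135, -0.0], [-0.0, 0.003, -1.0]]
force: [6.0, -0.5, -3.7]
grip_width: 0.0203
wrist latch_post [([0.5097, -0.0944, 0.2083], 0.57)]
wrist coupler []
wrist pivot [([0.5831, 0.0323, 0.1323], 0.96)]
top cup [([0.6031, 0.1492, 0.0285], 0.91), ([0.2704, 0.3547, 0.029], 0.89), ([0.6892, 0.4035, 0.0273], 0.85), ([0.4357, 0.5189, 0.0295], 0.57)]
top coupler []
top latch_post []
top rocker [([0.5871, 0.0286, 0.1313], 0.68)]
scene cup [([0.6017, 0.1484, 0.0277], 0.92), ([0.4334, 0.513, 0.0285], 0.9), ([0.5845, 0.0312, 0.1338], 0.71), ([0.6939, 0.4073, 0.0288], 0.6), ([0.2652, 0.3578, 0.032], 0.59)]
scene coupler [([0.5643, -0.1174, 0.1724], 0.88)]
scene latch_post []
scene vial_mid [([0.6712, -0.0229, 0.0258], 0.86), ([0.5997, 0.1479, 0.0157], 0.47)]
scene bosshead_mid [([0.4631, -0.004, 0.0099], 0.78)]
scene driver [([0.7206, 0.0943, 0.0028], 0.82), ([0.6023, 0.1482, 0.0288], 0.56)]
```

View pics/s17z.png

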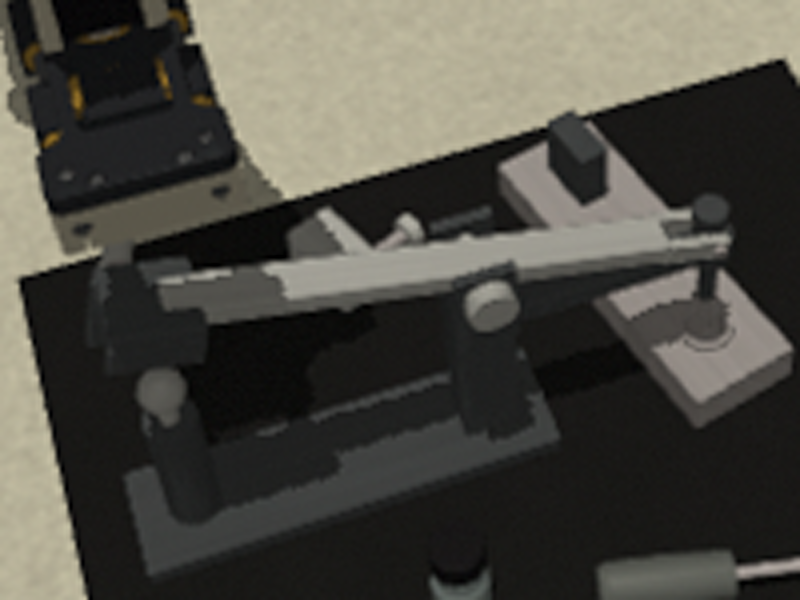

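View pics/w17.png

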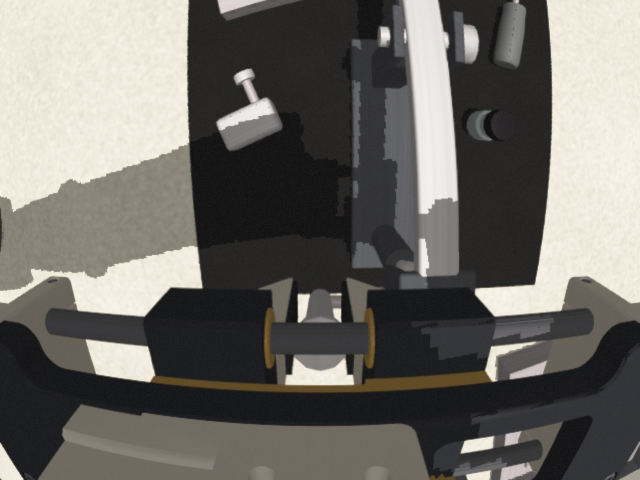

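```bash
python3 -m handwheel '[[[0,0,0],[0,0,0]],[[0,0,0],[0,0,0]],[[0,0,0],[0,0,0]],[[0,0,0],[0,0,0]],[[0,0,0],[0,0,0]],[[0,0,0],[0,0,0]],[[0,0,0],[0,0,0]],[[0,0,0],[0,0,0]]]' 0
python3 - <<'E'
from m import *
f=marks('scene',('cup','coupler','needle_tip'),'s18.png')
f=marks('scene',('cup','coupler','needle'),'s19.png')
cv2.imwrite('pics/s19z.png',cv2.resize(f['image'][265:325,300:380,::-1],None,fx=9,fy=9,interpolation=cv2.INTER_CUBIC))
E
```

```text
t: 20.62
tool_pos: [0.5083, -0.0941, 0.1874]
eef_rot: [[0.135, 0.991, 0.003], [0.991, -0.135, -0.0], [-0.0, 0.003, -1.0]]
force: [6.6, -1.7, -3.7]
grip_width: 0.0202
scene cup [([0.6016, 0.1499, 0.0259], 0.96), ([0.4339, 0.5138, 0.0295], 0.92), ([0.2653, 0.3597, 0.0281], 0.58)]
scene coupler [([0.566, -0.1161, 0.1673], 0.92), ([0.5413, 0.1463, 0.0012], 0.64)]
scene needle_tip [([0.5955, 0.1443, 0.0181], 0.61)]
scene cup [([0.2642, 0.3562, 0.0316], 0.85), ([0.6893, 0.4064, 0.0287], 0.83), ([0.438, 0.5127, 0.0315], 0.82), ([0.6037, 0.1475, 0.028], 0.68)]
scene coupler [([0.565, -0.1153, 0.1678], 0.83)]
scene needle [([0.5996, 0.1467, 0.0143], 0.48)]
```

View pics/s19z.png

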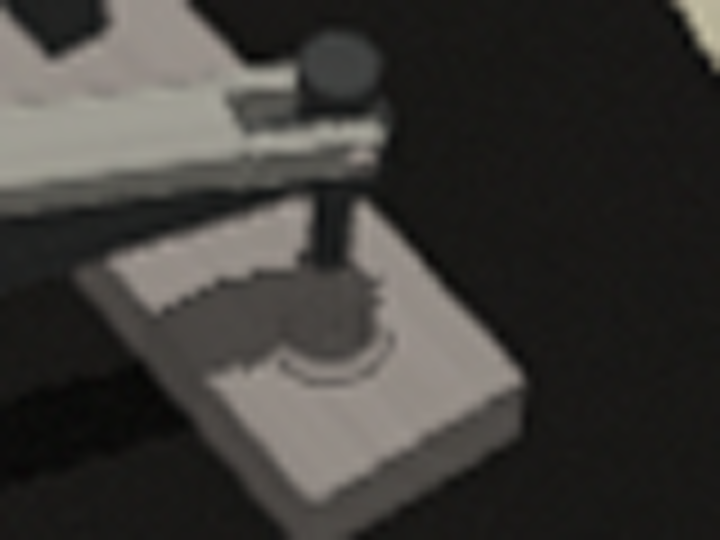

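```bash
python3 -m handwheel '[[[0.01,0.07,0.1],[0,0,0]],[[0.02,0.14,0.2],[0,0,0]],[[0.02,0.14,0.2],[0,0,0]],[[0.02,0.14,0.2],[0,0,0]],[[0.02,0.14,0.2],[0,0,0]],[[0.02,0.14,0.2],[0,0,0]]]' 0
python3 - <<'E'
from m import *
f=marks('scene',('cup','coupler','needle','needle_tip'),'s20.png')
print(bot.finish_job())
E
```

```text
t: 21.52
tool_pos: [0.5085, -0.0928, 0.1894]
eef_rot: [[0.135, 0.991, 0.003], [0.991, -0.135, -0.001], [-0.0, 0.003, -1.0]]
force: [7.0, -2.2, -4.0]
grip_width: 0.0205
scene cup [([0.6011, 0.1477, 0.0273], 0.8), ([0.4301, 0.5122, 0.0308], 0.75), ([0.6907, 0.4035, 0.0282], 0.7), ([0.5825, 0.0292, 0.1342], 0.39)]
scene coupler [([0.5658, -0.1144, 0.1741], 0.63)]
scene needle [([0.5976, 0.1468, 0.0136], 0.45)]
scene needle_tip [([0.5964, 0.1423, 0.0152], 0.5), ([0.5418, 0.1449, -0.0017], 0.34)]
the job is handed in; nothing more can be done
None
```

The job is handed in, at about 21.5 s of the 61 s allowed. The gripper is still holding the rocker end up with the needle down in the cup. The program gave no verdict.

- **Block:** I slid the block farthest to the robot's right about 150 mm by its grip, without lifting it, until its cup was under the needle. I then let go of it.
- **Latch and rocker:** I pulled the latch post about 10 mm away from the rocker. The force read 7.7 N, which fits the spring. I then lifted that end along its arc to about 0.26 to 0.27 rad, against a load of about 4 N and with no sign of jamming.

**Last checks:**
- **Coupler height:** it read about 0.174 m, up from 0.133 m, which agrees with the lift I worked out from the arm's movement. The readings before the last small raise ranged from 0.167 to 0.172 m.
- **Needle depth:** the tip read 14 to 15 mm above the bench against the mouth at 28 mm, so about 13 mm down in a 20 mm cup.
- **Centring:** the cup read (0.601, 0.148). The needle and tip readings were at low confidence: (0.598, 0.147) and (0.596, 0.142). From the wrist pictures and the rig geometry I put the needle at about (0.600, 0.1475). Most figures agree within about 4 mm, but that last tip reading is about 7 mm out.
- **Bystanders:** during the lift, the vial, boss head and screwdriver all read where they were at the start.

**One thing differed from the plan:** both times I closed on the post, the fingers stopped at about 20 mm instead of 14 mm. They are holding the post's 22 mm head, not its shaft. The grip did not slip at any point.

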